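# Size a plug pin in the ring column

## Robot

A 6-joint arm with a two-finger parallel gripper is mounted at the origin on the work surface. World frame = base frame: x ahead of the robot, y to its left, z up, the work surface at z = 0. Lengths are in m, angles in rad, forces in N, time in s.
With the tool pointing down it reaches from about 0.275 to 1 m from the base axis. Payload 8.4 kg.
Tool frame: the origin (TCP) lies midway between the tips of the shut fingers; the grasp point (between the pads) lies 19 mm behind it (manip.pinch_z is the distance from the TCP to the grasp point, in m); x points along the fingers, y is the direction in which the jaws open and shut, and the axes are right-handed (so a half turn about x gives the same grasp; the last joint's range is limited). The gripper opens to 85 mm and grips with 20 to 120 N. Pads are 22 mm wide; open, the fingers measure 114 mm over their backs; the gripper's body (76 mm by 85 mm) begins 54 mm behind the grasp point. The pads swing forward as they close: fully open they stand 13 mm farther back than shut.
Start: joints at [1.158, 0.353, 1.633, -0, 1.155, -0.002], TCP at [0.25, 0.573, 0.231] pointing down, gripper open.
Joint ranges: [-2.63, 2.63], [-0.92, 2.1], [0.06, 2.66], [-1.3, 4.44], [0, 2.69], [-3.02, 3.02]. Speed limits (rad/s): [2.22, 2.22, 2.79, 3.14, 3.14, 3.14].

## Interface

Orientations are given as a 3x3 rotation matrix whose columns are the frame's x, y, z axes.
In Python, from bench import manip, eyes gives the robot as it stands.
- The arm moves only by the tool play_rows, never from a script. Its arguments are lists of equal length, an entry for each row: "slide": the shift along the tool's x, y, z in cm, a list of three; "turn": the turn about the tool's x in degrees. In form: {"slide": [[tx, ty, tz], ...], "turn": [turn, ...]}. A call has 1 to 5 rows; each row shifts and turns the commanded pose from where the row before left it, along the tool's axes as they then stand; what a row does not reach is not made up. A row lasts 1/8 s, in which the tool goes at most 62.5 mm and 10.7 degrees, less where a joint would pass 70% of its speed; a pose out of reach is approached as far as the arm can. A call with a gripper value outside its range is refused whole. "fingers" is the finger opening in cm, from 0 to 8.54, set as the call begins (left out, the last holds). The fingers move at their own pace and stop on an object; "grip_force" is the grip in N (left out, the last holds). Time passes only in rows, so rows that do not move let the fingers close. It gives the time, the measured TCP pose, the force and the opening at its end, in the units of the state.
- manip.get_obs(): the state, without advancing time (a new reading comes with each control period).
- eyes.grab_frame(name): name is "scene" or "top"; returns the picture (384x512x3 uint8, red, green, blue); there is no depth.
- eyes.camera_params(name): a dict with "mtx" (3x3 intrinsics, pixels), "k1" (the pictures are not rectified: a ray, as slopes to the right and down, at radius r is drawn at 1 + k1 r^2 times it, then the intrinsics apply), "R" (3x3) and "t" (3): a world point X has camera coordinates R X + t. Camera axes: x right, y down, z forward; pixel columns grow to the right and rows downward; lengths in m; the calibration is good to about 2 mm. A picture is of the moment at which its call begins. camera_params takes no time and is no camera call.
- manip.finish_job(): hands the job in, once; it reports no verdict.
Trained networks look in the newest picture that a camera, given by its name, has taken for a name from the list of things; names that differ only in an ending like _2 or _b are one class to them, and where a whole thing is asked for, a point or a joint stands for the part that bears it (a point fixed in the world has none). Each returns a list of dicts, best first, with "conf" (0 to 1); they miss things now and then, are a little off and sometimes report something else, mostly with a low value. They report only what shows in the picture. A call takes as long as a camera call. They do not tell look-alikes from the thing itself.
- eyes.trace(name, camera): "mask" (384x512 bool, what is visible of it).
- eyes.pinpoint(name, camera): "point" ([x, y, z] in m, in world coordinates, good to about 4 mm: a listed point, or the origin of a listed thing).
The state is a dict: "time_s": time; "joint_positions": joint angles; "qvel": joint speeds; "joint_torque": joint torques, N m; "ee_pos": TCP position; "eef_rot": TCP orientation; "force": force on the tool from outside, world axes, zero at the start; "wrist_torque": the same for the moment, N m; "grip_width": finger opening in m.
Only numpy, scipy, OpenCV 4.12 (cv2) and the standard library are available. Lean on these libraries where they do the work, as an engineer would, in place of code of your own. Each camera call takes 0.05 s, during which the arm holds its last target.

## Task

Take the plug pin that stands alone in the single aluminium stand and pass it nose down, from above, through the column of ever smaller rings until one ring stops it. Press it lightly home there (about 10 N for a moment, never hard), then let go, leaving it standing in the rings on the ring that stopped it. Do not drop it, and leave the two pins in the wooden rack, the blue bin and the wrench alone.

Things in the scene. Friction and masses are not known exactly. Their poses are not given: they have to be found in the camera images.
- pin_a: one of three steel plug pins, alike while standing in their holes: handle 22 mm across from 4 to 50 mm above the origin, flange 36 mm across and 4 mm thick, below it a round shank 72 mm long, 27.8, 22.8 or 17.8 mm across (one of each; which is not told by name and is hidden until lifted). Origin: on the axis at the flange's underside, z up. It hangs in its hole by the flange; 0.15 to 0.31 kg
- pin_b: one of three steel plug pins, alike while standing in their holes: handle 22 mm across from 4 to 50 mm above the origin, flange 36 mm across and 4 mm thick, below it a round shank 72 mm long, 27.8, 22.8 or 17.8 mm across (one of each; which is not told by name and is hidden until lifted). Origin: on the axis at the flange's underside, z up. It hangs in its hole by the flange; 0.15 to 0.31 kg
- pin_c: one of three steel plug pins, alike while standing in their holes: handle 22 mm across from 4 to 50 mm above the origin, flange 36 mm across and 4 mm thick, below it a round shank 72 mm long, 27.8, 22.8 or 17.8 mm across (one of each; which is not told by name and is hidden until lifted). Origin: on the axis at the flange's underside, z up. It hangs in its hole by the flange; 0.15 to 0.31 kg
- pin_a_tip (a point): centre of the flat nose of pin_a, 72 mm below its origin; the nose is bevelled, 1.5 mm inward over 3 mm of length
- pin_b_tip (a point): centre of the flat nose of pin_b, 72 mm below its origin; the nose is bevelled, 1.5 mm inward over 3 mm of length
- pin_c_tip (a point): centre of the flat nose of pin_c, 72 mm below its origin; the nose is bevelled, 1.5 mm inward over 3 mm of length
- gauge: fixed, rigid gauge: base plate 100 x 110 x 12 mm and a grey post (47 mm from the axis, on +y) with four rings one above the other, bores shrinking downwards; nothing is higher than the top ring's upper face, 104 mm above the table. Origin: on the table, on the rings' axis. A 27.8 mm shank stops on ring 2, a 22.8 mm one on ring 3, 17.8 mm on ring 4; the flange never reaches ring 1
- ring_1: the top one of the gauge's four fixed, level steel rings, 50 mm across outside, 8 mm thick, bore 29 mm with square, unbevelled edges. Origin: on the bore's axis at the ring's underside (its upper face is 8 mm higher), z up. The four rings share one upright axis; their undersides lie 20 mm apart
- ring_2: the second from the top of the gauge's four fixed, level steel rings, 50 mm across outside, 8 mm thick, bore 24 mm with square, unbevelled edges. Origin: on the bore's axis at the ring's underside (its upper face is 8 mm higher), z up. The four rings share one upright axis; their undersides lie 20 mm apart
- ring_3: the third from the top of the gauge's four fixed, level steel rings, 50 mm across outside, 8 mm thick, bore 19 mm with square, unbevelled edges. Origin: on the bore's axis at the ring's underside (its upper face is 8 mm higher), z up. The four rings share one upright axis; their undersides lie 20 mm apart
- ring_4: the lowest of the gauge's four fixed, level steel rings, 50 mm across outside, 8 mm thick, bore 14 mm with square, unbevelled edges. Origin: on the bore's axis at the ring's underside (its upper face is 8 mm higher), z up. The four rings share one upright axis; their undersides lie 20 mm apart
- stand: fixed aluminium block 60 x 60 x 84 mm high with one upright hole 31 mm across; the pin to be sized stands in it. Origin: centre of its underside on the table
- stand_seat (a point): centre of the stand's hole at its upper face, 84 mm above the table: the origin of the pin standing there coincides with it
- rack: fixed wooden block 140 x 60 x 84 mm high with two holes 70 mm apart along its x axis, holding the two other pins, which must stay. Origin: centre of its underside
- rack_a (a point): centre of the rack's first hole at its upper face, where one of the other pins rests by its flange
- rack_b (a point): centre of the rack's second hole at its upper face, where one of the other pins rests by its flange
- bin: loose empty blue plastic bin 100 x 140 x 60 mm, a bystander. Origin: centre of its underside
- wrench: loose steel wrench 170 mm long lying flat, a bystander. Origin: underside, about the middle
Not all that is in view belongs to the job. Leave any green or red look-alike of the pin_b alone.

How it is judged:
By the outcome, as a careful person would: the job done as asked, in the order asked, and still so for the second after the job is handed in, with the robot touching nothing.
It also fails if it takes over 51 s, if anything falls off the work surface, if the arm or the gripper's body presses on something with over 40 N, if the wrist force passes 120 N, or if a joint passes its speed limit or range.

## Working session

There is one attempt and no reset: what is moved stays moved. The work goes in short steps, Python scripts to look and compute and a tool call to move; the robot and the scene stay as the last step left them, time stands still between calls to the robot, and variables do not carry over. Pictures are saved under pics/ and viewed, and the job is handed in when it is done.

Besides the shell and the picture viewer there is one more tool, called as a command line: name --pt "numbers of a row" for each row, then --argument value for the rest. play_rows: Moves the arm, as the interface text tells. Its arguments: {"type":"object","properties":{"slide":{"type":"array"},"turn":{"type":"array"},"fingers":{"type":"number"},"grip_force":{"type":"number"}},"required":["slide","turn"]}

```bash
ls; mkdir -p pics
python3 - <<'E'
from bench import manip, eyes
import cv2, numpy as np
o=manip.get_obs()
for k,v in o.items(): print(k,np.round(v,3).tolist())
print(manip.pinch_z)
for c in("scene","top"):
    im=eyes.grab_frame(c); cv2.imwrite(f"pics/{c}0.png",im[:,:,::-1])
    print(c,eyes.camera_params(c))
    for n in("stand_seat","pin_a","gauge","ring_1","rack_a","bin","wrench"):
        r=eyes.pinpoint(n,c); print(n,[(np.round(d["point"],4).tolist(),round(d["conf"],2)) for d in r])
print(manip.get_obs()["time_s"])
E
```

```text
pics
time_s 0.0
joint_positions [1.158, 0.354, 1.634, 0.0, 1.155, -0.002]
qvel [0.0, -0.001, 0.0, -0.0, -0.001, -0.001]
joint_torque [0.0, -60.526, -34.206, 0.0, 0.01, -0.0]
ee_pos [0.249, 0.573, 0.231]
eef_rot [[-0.001, 0.399, 0.917], [-0.001, 0.917, -0.399], [-1.0, -0.001, -0.0]]
force [0.047, -0.87, -0.54]
wrist_torque [0.017, 0.038, -0.054]
grip_width 0.085
0.0187
scene {'mtx': array([[440.48063694,   0.        , 255.74730983],
       [  0.        , 440.48063694, 196.28224008],
       [  0.        ,   0.        ,   1.        ]]), 'k1': 0.003126429348961757, 'R': array([[-0.55700187,  0.83040554,  0.0132499 ],
       [ 0.66800469,  0.45743557, -0.58696033],
       [-0.49347609, -0.318087  , -0.80950726]]), 't': array([ 0.33700194, -0.34095408,  1.31931464])}
stand_seat [([0.5286, -0.2437, 0.0844], 0.97)]
pin_a [([0.6188, -0.0402, 0.0855], 0.88), ([0.4468, -0.2983, 0.0697], 0.8), ([0.6179, -0.2176, 0.0712], 0.74), ([0.5465, -0.0288, 0.085], 0.71), ([0.4351, -0.2231, 0.0723], 0.66)]
gauge [([0.4781, 0.3018, -0.0004], 0.72)]
ring_1 [([0.483, 0.3044, 0.0954], 0.88), ([0.4811, 0.3039, 
[... 696 characters left out ...]
,  0.83569449])}
stand_seat [([0.5287, -0.2499, 0.0818], 0.88)]
pin_a [([0.4381, -0.2228, 0.0649], 0.81), ([0.446, -0.2984, 0.0734], 0.76), ([0.6181, -0.0386, 0.0829], 0.59), ([0.6207, -0.2158, 0.0757], 0.56), ([0.5431, -0.0322, 0.0867], 0.55), ([0.5294, -0.2419, 0.0858], 0.52)]
gauge [([0.4831, 0.3049, -0.0001], 0.74)]
ring_1 [([0.4833, 0.3043, 0.0544], 0.68), ([0.4825, 0.3088, 0.0971], 0.64), ([0.4827, 0.3033, 0.0737], 0.52)]
rack_a [([0.6158, -0.0393, 0.0853], 0.81), ([0.5811, -0.0346, 0.0002], 0.76), ([0.548, -0.0365, 0.0829], 0.63)]
bin [([0.7582, 0.1693, -0.0027], 0.79)]
wrench [([0.7657, -0.0963, -0.0013], 0.72), ([0.6169, -0.038, 0.0875], 0.38), ([0.5821, -0.0328, 0.0045], 0.18)]
0.8
```

View pics/scene0.png

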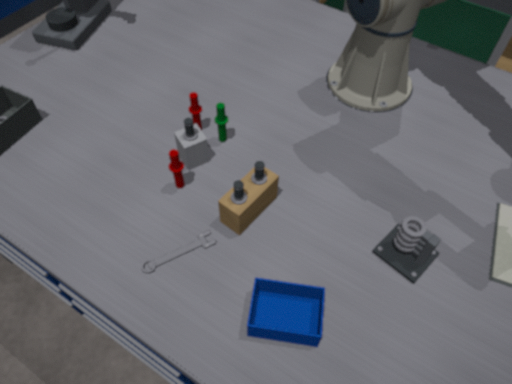

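View pics/top0.png

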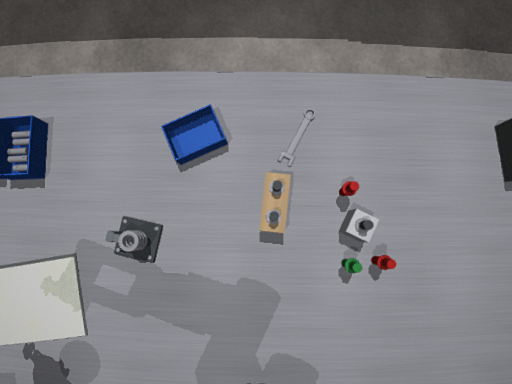

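The pin to take is in the stand at scene (190,145) / top (363,225), surrounded by red and green look-alikes. The gauge is at scene (408,240) / top (132,240). Next I'll measure the ring and the handle at sub-pixel level.

```bash
cat > h.py <<'E'
import cv2, numpy as np
from bench import manip, eyes
from scipy.optimize import least_squares
P={c:eyes.camera_params(c) for c in("scene","top")}
def proj(c,X):
    p=P[c]; X=np.atleast_2d(X); Y=X@p["R"].T+p["t"]; s=Y[:,:2]/Y[:,2:]
    s=s*(1+p["k1"]*(s**2).sum(1,keepdims=True)); return s*np.diag(p["mtx"])[:2]+p["mtx"][:2,2]
def at_z(c,uv,z):
    p=P[c]; d=(np.array(uv)-p["mtx"][:2,2])/np.diag(p["mtx"])[:2]; s=d.copy()
    for _ in range(20): s=d/(1+p["k1"]*(s@s))
    r=p["R"].T@np.array([s[0],s[1],1]); C=-p["R"].T@p["t"]; return C+r*(z-C[2])/r[2]
def circ(x,y,z,r,n=60):
    a=np.linspace(0,2*np.pi,n,endpoint=False); return np.c_[x+r*np.cos(a),y+r*np.sin(a),np.full(n,z)]
def crop(c,im,X,hw,name,k=8):
    u,v=proj(c,X)[0].round().astype(int); y0,x0=max(v-hw,0),max(u-hw,0)
    s=cv2.resize(im[y0:v+hw,x0:u+hw],None,fx=k,fy=k,interpolation=cv2.INTER_CUBIC)
    def draw(pts,col):
        q=((proj(c,pts)-[x0,y0]+.5)*k).round().astype(int); cv2.polylines(s,[q.reshape(-1,1,2)],True,col,1)
    s=np.ascontiguousarray(s); return s,draw
E
python3 - <<'E'
from h import *
for c in("scene","top"):
    im=cv2.imread(f"pics/{c}0.png")
    s,d=crop(c,im,[.483,.305,.1],30,"g"); d(circ(.483,.305,.104,.025),(0,255,0)); d(circ(.483,.305,.104,.0145),(0,255,255))
    t,d=crop(c,im,[.529,-.244,.11],30,"p"); d(circ(.529,-.244,.134,.011),(0,255,0)); d(circ(.529,-.244,.088,.018),(0,255,255))
    cv2.imwrite(f"pics/{c}_c.png",cv2.resize(np.hstack([s,t]),None,fx=.8,fy=.8))
E
```

```text
(no output)
```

View pics/scene_c.png

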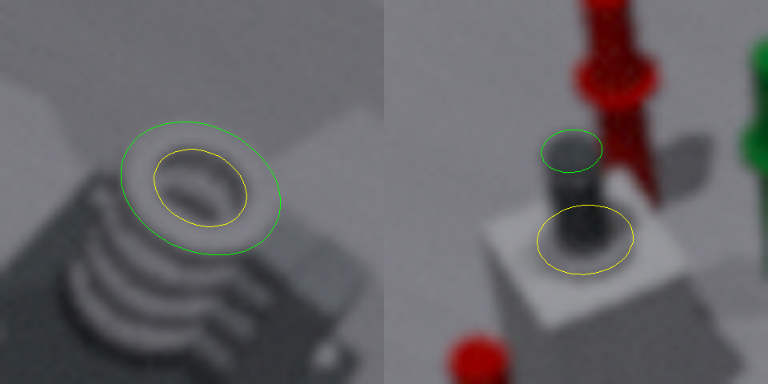

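View pics/top_c.png

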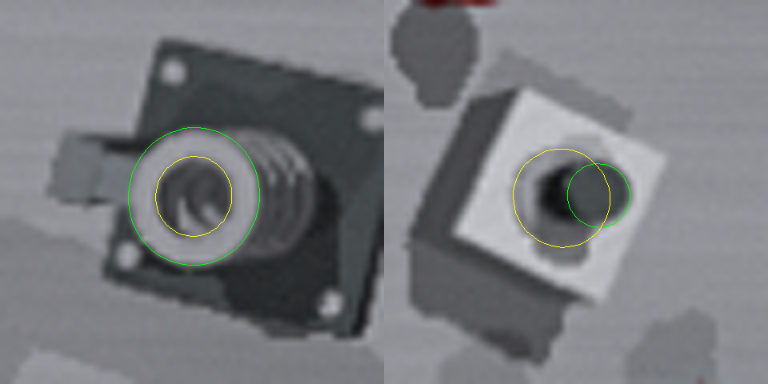

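play_rows --pt "0 0 0" --pt "0 0 0" --pt "0 0 0" --turn '[-7.8,-7.9,-7.9]' --fingers 5.5 --grip_force 40

```text
time_s: 1.18
ee_pos: [0.2496, 0.573, 0.2313]
eef_rot: [[0.0, -0.006, 1.0], [0.0, 1.0, 0.006], [-1.0, 0.0, 0.0]]
force: [-0.6, 1.1, 0.2]
grip_width: 0.0548
```

play_rows --pt "0 -4 1.4" --pt "0 -5 1.6" --pt "0 -5 1.6" --pt "0 -5 1.6" --pt "0 -5 1.6" --turn '[0,0,0,0,0]'

```text
time_s: 1.8
ee_pos: [0.3282, 0.3316, 0.2315]
eef_rot: [[0.001, -0.002, 1.0], [0.0, 1.0, 0.002], [-1.0, 0.0, 0.001]]
force: [0.4, -0.2, 0.4]
grip_width: 0.0551
```

play_rows --pt "0 -5 2" --pt "0 -5 2" --pt "0 -5 2" --pt "0 -5 2" --pt "0 -5 2" --turn '[0,0,0,0,0]'

```text
time_s: 2.42
ee_pos: [0.4287, 0.0815, 0.2317]
eef_rot: [[0.001, -0.001, 1.0], [0.0, 1.0, 0.001], [-1.0, 0.0, 0.001]]
force: [-0.0, 0.2, -0.6]
grip_width: 0.055
```

play_rows --pt "0 -5 2" --pt "0 -5 2" --pt "0 -5 2" --pt "0 -5 2" --pt "0 -5 1.5" --turn '[0,0,0,0,0]'

```text
time_s: 3.05
ee_pos: [0.5241, -0.1686, 0.2314]
eef_rot: [[0.001, -0.001, 1.0], [-0.0, 1.0, 0.001], [-1.0, -0.0, 0.001]]
force: [0.5, -0.1, 0.4]
grip_width: 0.055
```

play_rows --pt "0 -5 0.5" --pt "0 -2.7 0.1" --pt "0 0 0" --turn '[0,0,0]'

```text
time_s: 3.42
ee_pos: [0.5294, -0.2454, 0.2311]
eef_rot: [[-0.0, 0.001, 1.0], [-0.0, 1.0, -0.001], [-1.0, -0.0, -0.0]]
force: [-1.4, 0.2, -0.8]
grip_width: 0.0549
```

play_rows --pt "3 0 0" --pt "4 0 0" --pt "3.5 0 0" --pt "2 0 0" --pt "1.2 0 0" --turn '[0,0,0,0,0]'

```text
time_s: 4.05
ee_pos: [0.5291, -0.2424, 0.0933]
eef_rot: [[-0.001, -0.002, 1.0], [0.001, 1.0, 0.002], [-1.0, 0.001, -0.001]]
force: [-0.6, -0.2, -0.1]
grip_width: 0.0549
```

Run:
```python
from h import *
I=[]
for c in("scene","top"):
    im=eyes.grab_frame(c)[:,:,::-1].copy()
    t,d=crop(c,im,[.529,-.245,.12],35,"p",10); I.append(cv2.resize(t,(380,380)))
cv2.imwrite("pics/pre.png",np.hstack(I))
```

```text
(no output)
```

View pics/pre.png

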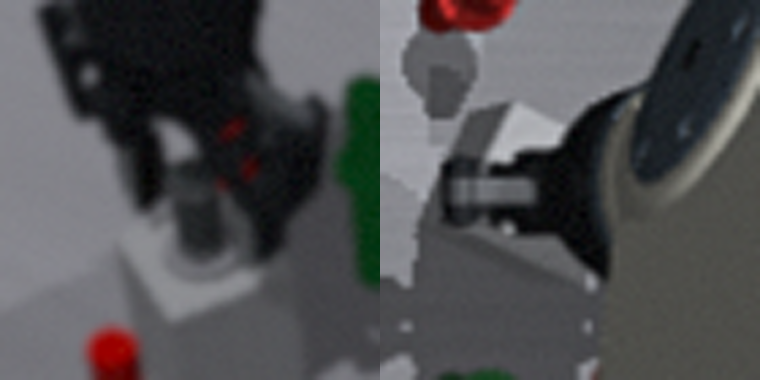

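Scene view: the handle stands between the open fingers at about (200,210), with room on both sides. I'll close on it.

play_rows --pt "0 0 0" --pt "0 0 0" --pt "0 0 0" --pt "0 0 0" --turn '[0,0,0,0]' --fingers 0 --grip_force 40

```text
time_s: 4.65
ee_pos: [0.5302, -0.244, 0.0954]
eef_rot: [[0.002, -0.001, 1.0], [-0.001, 1.0, 0.001], [-1.0, -0.001, 0.002]]
force: [-0.4, 1.0, 7.0]
grip_width: 0.0212
```

play_rows --pt "-0.5 0 0" --pt "-1 0 0" --pt "-2 0 0" --pt "-3 0 0" --pt "-3 0 0" --turn '[0,0,0,0,0]'

```text
time_s: 5.28
ee_pos: [0.5292, -0.2436, 0.1905]
eef_rot: [[-0.0, -0.001, 1.0], [0.0, 1.0, 0.001], [-1.0, 0.0, -0.0]]
force: [-0.2, -0.2, -2.1]
grip_width: 0.0212
```

play_rows --pt "-3 0 0" --pt "-3 0 0" --pt "-1 0 0" --pt "0 0 0" --turn '[0,0,0,0]'

```text
time_s: 5.78
ee_pos: [0.5295, -0.2437, 0.2595]
eef_rot: [[0.001, -0.001, 1.0], [-0.0, 1.0, 0.001], [-1.0, -0.0, 0.001]]
force: [-0.4, 0.6, -3.7]
grip_width: 0.0211
```

Run:
```python
from h import *
I=[]
for k in range(3):
    o=manip.get_obs(); print(np.round(o["ee_pos"],4),np.round(o["force"],2),o["grip_width"])
    eyes.grab_frame("top")
for c in("scene","top"):
    im=eyes.grab_frame(c)[:,:,::-1].copy()
    t,d=crop(c,im,[.529,-.245,.23],35,"p",10); d(circ(.529,-.244,.25-.072,.0139),(0,255,0)); I.append(cv2.resize(t,(400,400)))
cv2.imwrite("pics/lift.png",np.hstack(I))
```

```text
[ 0.5295 -0.2437  0.2595] [-0.37  0.61 -3.74] 0.021054046695631663
[ 0.5291 -0.2435  0.2586] [ 0.   -0.   -2.33] 0.020901804347593367
[ 0.5288 -0.2434  0.258 ] [ 0.44  0.75 -2.85] 0.021161514179431205
```

View pics/lift.png

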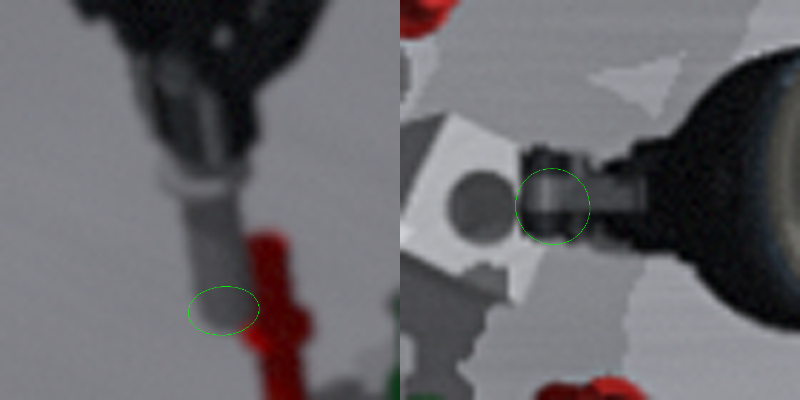

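The shank is about 58 px wide against 86 px for the 36 mm flange, and the 27.8 mm overlay circle is about 71 px. So this looks like the 22.8 mm pin, which should stop on ring 3. Carrying it to the gauge.

play_rows --pt "0 3 -0.2" --pt "0 5 -0.4" --pt "0 5 -0.4" --pt "0 5 -0.4" --pt "0 5 -0.4" --turn '[0,0,0,0,0]'

```text
time_s: 6.65
ee_pos: [0.5107, -0.0122, 0.2587]
eef_rot: [[-0.001, -0.001, 1.0], [0.0, 1.0, 0.001], [-1.0, 0.0, -0.001]]
force: [0.9, -0.5, -2.5]
grip_width: 0.021
```

play_rows --pt "0 5 -0.4" --pt "0 5 -0.4" --pt "0 5 -0.4" --pt "0 5 -0.4" --pt "0 5 -0.4" --turn '[0,0,0,0,0]'

```text
time_s: 7.28
ee_pos: [0.4904, 0.2378, 0.2587]
eef_rot: [[-0.001, -0.001, 1.0], [-0.0, 1.0, 0.001], [-1.0, -0.0, -0.001]]
force: [0.1, 0.7, -2.1]
grip_width: 0.021
```

play_rows --pt "0 4 -0.4" --pt "0 2.5 -0.3" --pt "0 0.4 -0.1" --pt "0 0 0" --turn '[0,0,0,0]'

```text
time_s: 7.78
ee_pos: [0.4826, 0.3048, 0.2587]
eef_rot: [[-0.001, -0.002, 1.0], [-0.001, 1.0, 0.002], [-1.0, -0.001, -0.001]]
force: [-0.3, 0.6, -3.1]
grip_width: 0.0214
```

Run:
```python
from h import *
I=[]
A=[]
for k in range(4):
    o=manip.get_obs(); A.append(o["ee_pos"]); print(np.round(o["ee_pos"],4),np.round(o["force"],2),np.round(o["wrist_torque"],3),o["grip_width"])
    if k<3: eyes.grab_frame("top")
e=np.mean(A,0); print(e)
for c in("scene","top"):
    im=eyes.grab_frame(c)[:,:,::-1].copy(); cv2.imwrite(f"pics/{c}_g1.png",im)
    t,d=crop(c,im,[.483,.305,.17],44,"p",9)
    z=e[2]-.0105-.072
    d(circ(e[0],e[1],z+.003,.0114),(0,255,0)); d(circ(e[0],e[1],z+.072,.018),(0,255,255)); d(circ(.483,.305,.104,.025),(255,255,0)); I.append(cv2.resize(t,(400,400)))
cv2.imwrite("pics/g1.png",np.hstack(I))
```

```text
[0.4826 0.3048 0.2587] [-0.31  0.56 -3.1 ] [-0.028 -0.001  0.054] 0.021432802118607458
[0.4828 0.3044 0.2589] [ 0.25  0.12 -2.69] [ 0.02  -0.011  0.032] 0.020820377898721647
[0.4829 0.3043 0.2591] [-0.63 -1.56 -3.21] [-0.04   0.017 -0.028] 0.020838847045898695
[0.483  0.3043 0.2592] [ 0.23 -0.08 -3.46] [0.038 0.012 0.043] 0.020886560655971272
[0.48283734 0.30442594 0.25895489]
```

View pics/g1.png

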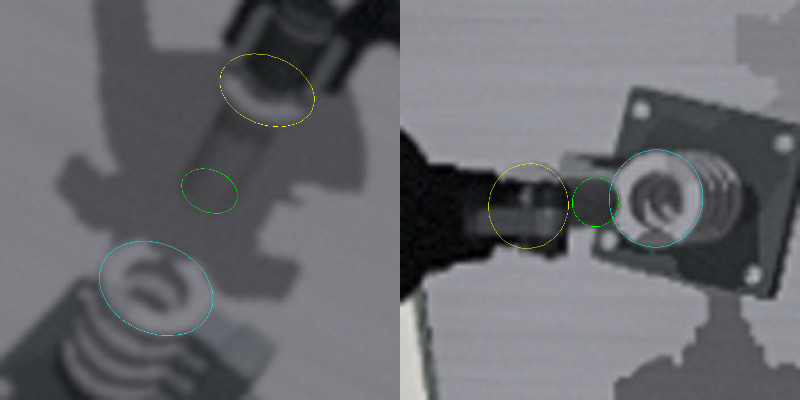

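Run:
```python
from h import *
e=[.4828,.3044,.259]
for c in("scene","top"):
    im=cv2.imread(f"pics/{c}_g1.png")
    im=np.clip((im.astype(float)-30)*2,0,255).astype(np.uint8)
    t,d=crop(c,im,[.483,.305,.14],28,"p",14)
    z=e[2]-.0105-.072
    d(circ(e[0],e[1],z+.003,.0114),(0,255,0)); d(circ(e[0],e[1],z+.072,.018),(0,255,255));d(circ(.483,.305,.104,.025),(255,255,0)); d(circ(.483,.305,.104,.0145),(255,255,0))
    cv2.imwrite(f"pics/{c}_g1z.png",t[:,:][:590])
```

```text
(no output)
```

View pics/scene_g1z.png

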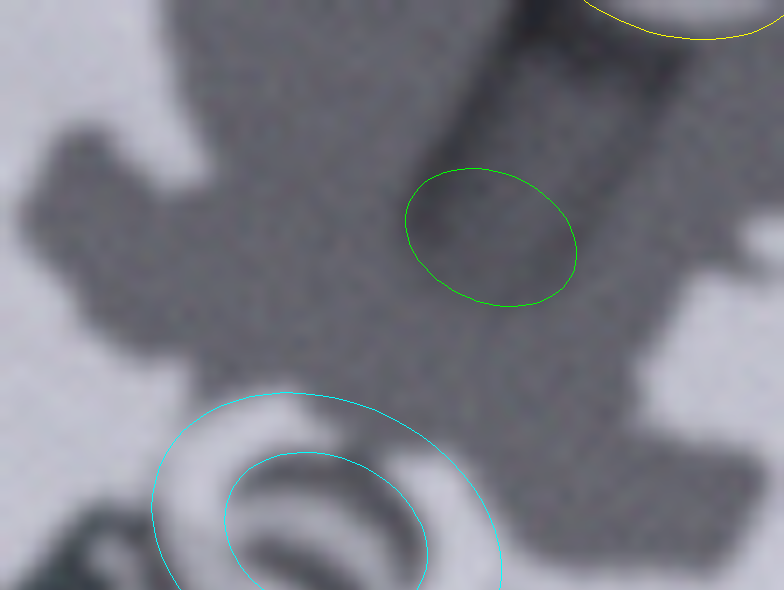

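View pics/top_g1z.png

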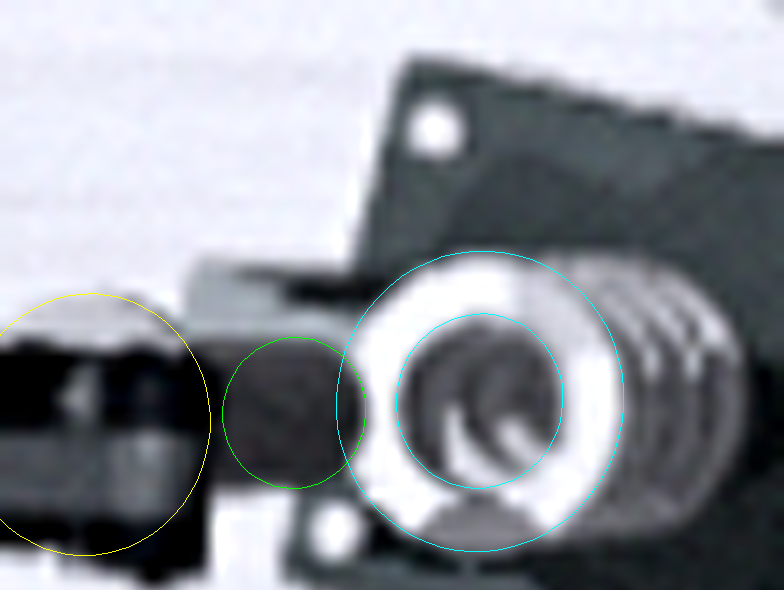

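```bash
cat >> h.py <<'E'
from scipy.ndimage import map_coordinates, gaussian_filter
def samp(g,uv): return map_coordinates(g,[uv[:,1],uv[:,0]],order=1)
def ringscore(c,g,x,y,z,r,sgn=1):
    # bright annulus vs outside/inside just around model circle
    i=samp(g,proj(c,circ(x,y,z,r-.0012,120))); o=samp(g,proj(c,circ(x,y,z,r+.0012,120)))
    return np.clip(sgn*(i-o),-20,40)
E
python3 - <<'E'
from h import *
from scipy.optimize import minimize
for c in("scene","top"):
    g=gaussian_filter(cv2.imread(f"pics/{c}0.png").astype(float).mean(2),.5)
    for nm,f in(("outer",lambda p:-ringscore(c,g,p[0],p[1],.104,.025).mean()),("bore",lambda p:-ringscore(c,g,p[0],p[1],.104,.0145,-1).mean())):
        b=min(((f((x,y)),x,y) for x in np.arange(.477,.4901,.0005) for y in np.arange(.299,.3111,.0005)))
        print(c,nm,np.round(b,4))
E
```

```text
scene outer [-10.6765   0.482    0.305 ]
scene bore [-17.3258   0.482    0.305 ]
top outer [-34.2253   0.482    0.305 ]
top bore [-33.4206   0.4815   0.3045]
```

Run:
```python
from h import *
e=np.array([.4828,.3044,.259]); o=e[2]-.0105
for c in("scene","top"):
    g=gaussian_filter(cv2.imread(f"pics/{c}_g1.png").astype(float).mean(2),.4)
    C=-P[c]["R"].T@P[c]["t"]
    v=e-C; n=np.array([v[1],-v[0],0]); n/=np.linalg.norm(n); print(c,"lateral dir",n.round(2),"C",C.round(2))
    s=np.arange(-.022,.0221,.001)
    acc=[]
    for h in np.arange(-.066,-.005,.006):
        pts=np.array([[e[0],e[1],o+h]])+s[:,None]*n; acc.append(samp(g,proj(c,pts)))
    acc=np.array(acc)
    for h,a in zip(np.arange(-.066,-.005,.006),acc): print("%.3f"%h,a.round().astype(int).tolist())
```

```text
scene lateral dir [0.01 1.   0.  ] C [1.07 0.3  0.86]
-0.066 [80, 80, 80, 80, 80, 81, 81, 80, 78, 74, 70, 65, 62, 63, 64, 66, 68, 69, 71, 72, 73, 73, 74, 74, 74, 75, 75, 74, 72, 71, 71, 71, 72, 74, 76, 78, 78, 80, 82, 81, 81, 80, 80, 80, 82]
-0.060 [81, 80, 80, 80, 81, 81, 81, 80, 78, 73, 68, 64, 62, 62, 63, 66, 67, 68, 69, 71, 74, 74, 74, 75, 76, 76, 75, 75, 74, 73, 71, 70, 71, 73, 76, 78, 79, 80, 81, 81, 81, 81, 81, 81, 83]
-0.054 [80, 81, 80, 80, 80, 80, 80, 79, 77, 74, 71, 66, 62, 62, 63, 65, 67, 69, 71, 72, 73, 74, 75, 76, 77, 77, 76, 74, 73, 72, 71, 71, 72, 74, 76, 78, 80, 81, 81, 80, 80, 79, 79, 80, 81]
-0.048 [81, 82, 81, 81, 81, 81, 81, 80, 77, 74, 71, 66, 62, 62, 63, 65, 67, 70, 72, 73, 74, 73, 73, 75, 76, 76, 76, 74, 73, 73, 72, 71, 72, 74, 77, 79, 80, 80, 80, 80, 80, 81, 81, 80, 80]
-0.042 [81, 81, 81, 80, 80, 80, 80, 79, 78, 75, 70, 66, 63, 63, 64, 66, 68, 69, 70, 72, 73, 74, 75, 75, 75, 76, 76, 76, 75, 73, 72, 72, 72, 73, 75, 77, 79, 81, 81, 80, 80, 80, 80, 80, 80]
-0.036 [81, 81, 81, 80, 80, 80, 80, 79, 77, 73, 69, 65, 62, 61, 62, 65, 67, 69, 69, 69, 70, 71, 71, 71, 72
[... 2643 characters left out ...]
 37, 38, 39, 38, 38, 35, 33, 40, 48, 75, 101, 105, 110, 109, 110, 130, 149, 152, 155, 153, 152, 151]
-0.018 [46, 33, 30, 33, 34, 35, 38, 42, 54, 68, 77, 83, 85, 85, 85, 84, 88, 93, 93, 93, 77, 58, 49, 42, 43, 44, 44, 43, 38, 32, 33, 34, 60, 87, 107, 127, 125, 122, 124, 126, 139, 152, 151, 151, 150]
-0.012 [96, 68, 46, 38, 32, 32, 33, 38, 47, 62, 73, 78, 81, 81, 81, 80, 80, 80, 79, 76, 64, 49, 40, 34, 33, 34, 33, 31, 28, 26, 33, 42, 71, 103, 118, 131, 129, 127, 125, 123, 136, 148, 149, 151, 150]
-0.006 [129, 97, 63, 45, 28, 26, 24, 28, 33, 47, 58, 65, 70, 70, 70, 69, 69, 69, 68, 64, 57, 48, 43, 39, 40, 43, 42, 41, 40, 40, 45, 51, 83, 119, 128, 133, 133, 132, 132, 132, 138, 143, 147, 150, 150]
```

play_rows --pt "1 0.07 -0.09" --pt "2 0 0" --pt "2 0 0" --pt "1 0 0" --pt "0.2 0 0" --turn '[0,0,0,0,0]'

```text
time_s: 8.65
ee_pos: [0.4817, 0.3057, 0.1966]
eef_rot: [[-0.001, -0.001, 1.0], [-0.001, 1.0, 0.001], [-1.0, -0.001, -0.001]]
force: [-0.6, -1.2, -2.6]
grip_width: 0.021
```

```bash
cat >> h.py <<'E'
def state(n=4):
    A=[];F=[]
    for k in range(n):
        o=manip.get_obs(); A.append(o["ee_pos"]); F.append(o["force"])
        if k<n-1: eyes.grab_frame("top")
    e=np.mean(A,0); print("t",o["time_s"],"ee",e.round(4),"F",np.mean(F,0).round(2),"w",round(o["grip_width"],4)); return e
def view(e,name,off=.0105):
    o=e[2]-off
    for c in("scene","top"):
        im=eyes.grab_frame(c)[:,:,::-1].copy(); cv2.imwrite(f"pics/{c}_{name}.png",im)
        im2=np.clip((im.astype(float)-30)*1.7,0,255).astype(np.uint8)
        t,d=crop(c,im2,[.483,.305,.13],28,"p",14)
        d(circ(e[0],e[1],o-.069,.0114),(0,255,0)); d(circ(e[0],e[1],o,.018),(0,255,255)); d(circ(.482,.305,.104,.025),(255,255,0)); d(circ(.482,.305,.104,.0145),(255,255,0))
        cv2.imwrite(f"pics/{c}_{name}z.png",t[:590])
E
python3 - <<'E'
from h import *
e=state(); view(e,"g2")
E
```

```text
t 8.8 ee [0.482  0.3059 0.1972] F [-0.64 -0.37 -2.58] w 0.0208
```

View pics/scene_g2z.png

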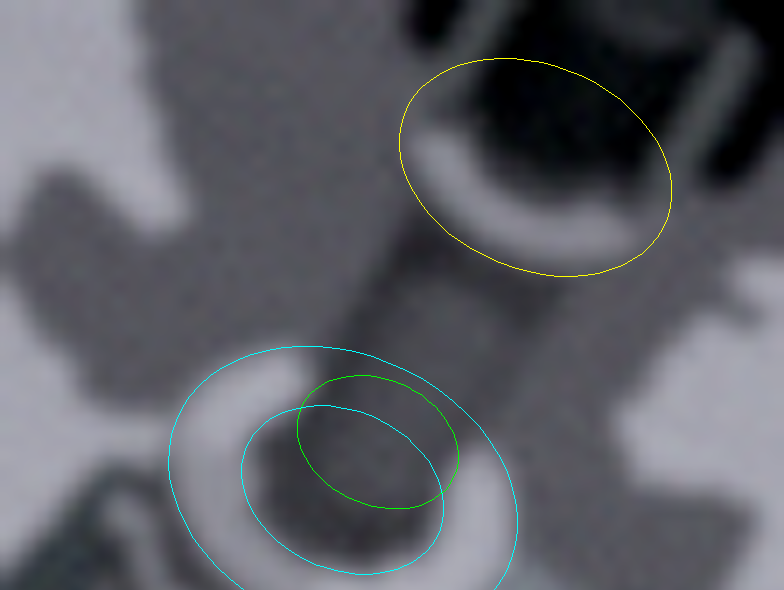

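View pics/top_g2z.png

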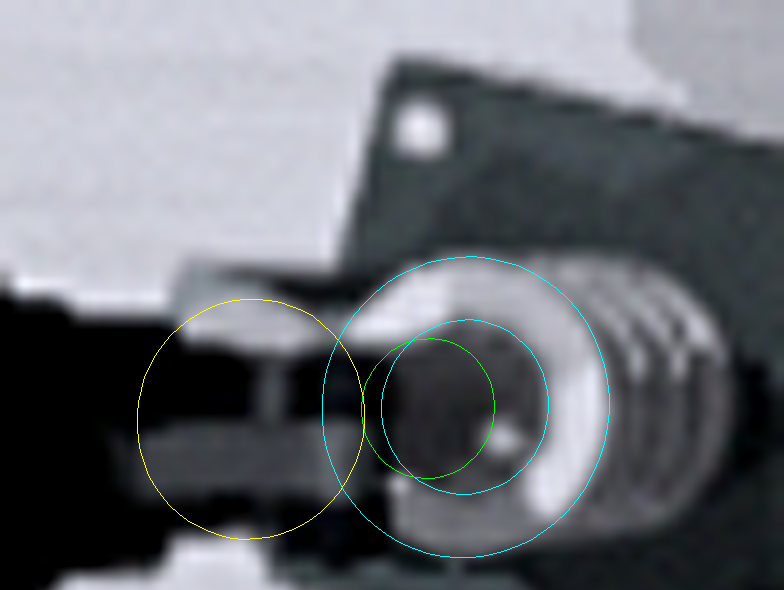

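```bash
cat >> h.py <<'E'
def lat(name,x,y,o,hs=(-.060,-.055,-.05,-.045,-.04),thr=None):
    # fit shank lateral centre in each camera relative to the reference axis (x,y)
    for c in("scene","top"):
        g=gaussian_filter(cv2.imread(f"pics/{c}_{name}.png").astype(float).mean(2),.4)
        C=-P[c]["R"].T@P[c]["t"]; v=np.array([x,y,0])-C; n=np.array([v[1],-v[0],0]); n/=np.linalg.norm(n)
        if n[0 if c=="top" else 1]<0:n=-n
        s=np.arange(-.018,.01801,.00025); r=[]
        for h in hs:
            a=samp(g,proj(c,np.array([[x,y,o+h]])+s[:,None]*n)); d=np.gradient(gaussian_filter(a,2))
            L=(s<-.006); R=(s>.006)
            l=(s[L]*np.clip(-d[L],0,None)**2).sum()/(np.clip(-d[L],0,None)**2).sum()
            q=(s[R]*np.clip(d[R],0,None)**2).sum()/(np.clip(d[R],0,None)**2).sum()
            r.append(((l+q)/2*1e3,(q-l)*1e3))
        print(c,n.round(2),"centre mm, width mm:",np.round(r,2).tolist())
E
python3 - <<'E'
from h import *
lat("g1",.482,.305,.2485)
lat("g2",.482,.305,.1865,(-.05,-.045,-.04,-.035,-.03,-.025))
for c in("scene","top"):
    g=gaussian_filter(cv2.imread(f"pics/{c}0.png").astype(float).mean(2),.5)
    for r,sg in((.025,1),(.0145,-1)):
        b=min(((-ringscore(c,g,x,y,.104,r,sg).mean(),x,y) for x in np.arange(.48,.4841,.0002) for y in np.arange(.302,.3081,.0002)))
        print(c,r,np.round(b,4))
E
```

```text
scene [0.02 1.   0.  ] centre mm, width mm: [[-0.76, 24.62], [-0.56, 24.03], [-0.92, 23.6], [-0.31, 24.72], [-0.41, 25.05]]
top [1.   0.09 0.  ] centre mm, width mm: [[0.68, 22.37], [0.63, 22.5], [0.53, 22.48], [0.23, 21.88], [-0.18, 22.36]]
scene [0.02 1.   0.  ] centre mm, width mm: [[0.99, 24.31], [1.14, 24.62], [1.03, 24.3], [0.94, 23.89], [1.07, 22.91], [1.28, 23.12]]
top [1.   0.09 0.  ] centre mm, width mm: [[0.09, 20.53], [0.14, 20.35], [0.25, 20.14], [nan, nan], [0.46, 19.79], [-3.89, 28.02]]
scene 0.025 [-10.7006   0.4822   0.3052]
scene 0.0145 [-17.3258   0.482    0.305 ]
top 0.025 [-34.3151   0.4822   0.3048]
top 0.0145 [-33.5581   0.4818   0.3046]h.py:50: RuntimeWarning: invalid value encountered in scalar divide
  l=(s[L]*np.clip(-d[L],0,None)**2).sum()/(np.clip(-d[L],0,None)**2).sum()
```

play_rows --pt "0 -0.09 0" --pt "0 0 0" --turn '[0,0]'

```text
time_s: 9.15
ee_pos: [0.4821, 0.305, 0.1975]
eef_rot: [[0.0, -0.001, 1.0], [0.0, 1.0, 0.001], [-1.0, 0.0, 0.0]]
force: [0.0, 0.2, -3.8]
grip_width: 0.021
```

Run:
```python
from h import *
e=state(); view(e,"g3")
lat("g3",.482,.305,.1865,(-.05,-.045,-.04,-.03))
```

```text
t 9.3 ee [0.482  0.3051 0.1975] F [-0.15  0.06 -2.87] w 0.0209
scene [0.02 1.   0.  ] centre mm, width mm: [[0.14, 24.16], [-0.1, 23.95], [0.31, 24.35], [-0.04, 22.83]]
top [1.   0.09 0.  ] centre mm, width mm: [[-1.33, 22.35], [-3.77, 27.47], [0.04, 19.94], [0.36, 18.53]]
```

play_rows --pt "0.6 0 0" --pt "0.8 0 0" --pt "0.8 0 0" --pt "0 0 0" --turn '[0,0,0,0]'

```text
time_s: 9.9
ee_pos: [0.4814, 0.3047, 0.1742]
eef_rot: [[-0.002, -0.001, 1.0], [-0.001, 1.0, 0.001], [-1.0, -0.001, -0.002]]
force: [0.7, 0.1, -1.3]
grip_width: 0.0211
```

Run:
```python
from h import *
e=state(); view(e,"g4")
lat("g4",.482,.305,.1645,(-.03,-.025,-.02))
```

```text
t 10.05 ee [0.4818 0.3049 0.1749] F [ 0.29  0.17 -1.98] w 0.021
scene [0.02 1.   0.  ] centre mm, width mm: [[-0.03, 23.15], [0.09, 23.04], [0.03, 25.16]]
top [1.   0.09 0.  ] centre mm, width mm: [[0.91, 18.72], [0.52, 17.46], [-3.8, 26.11]]
```

View pics/scene_g4z.png

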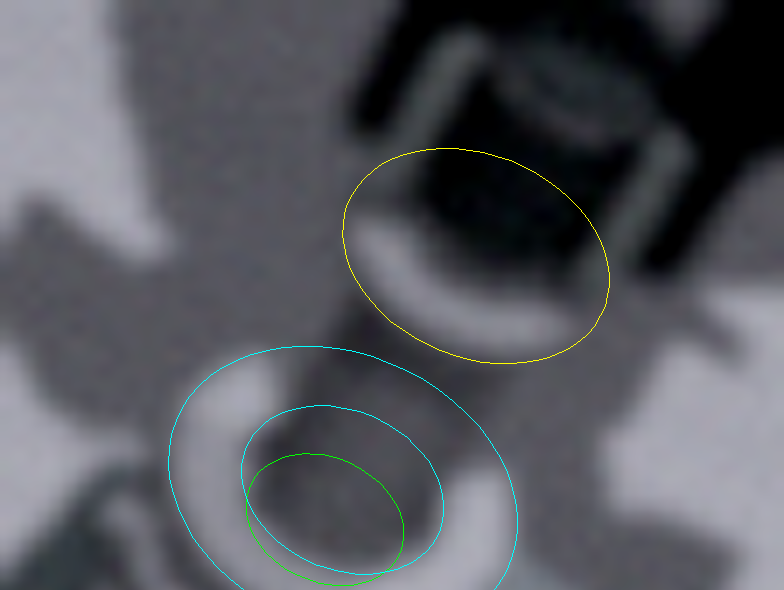

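View pics/top_g4z.png

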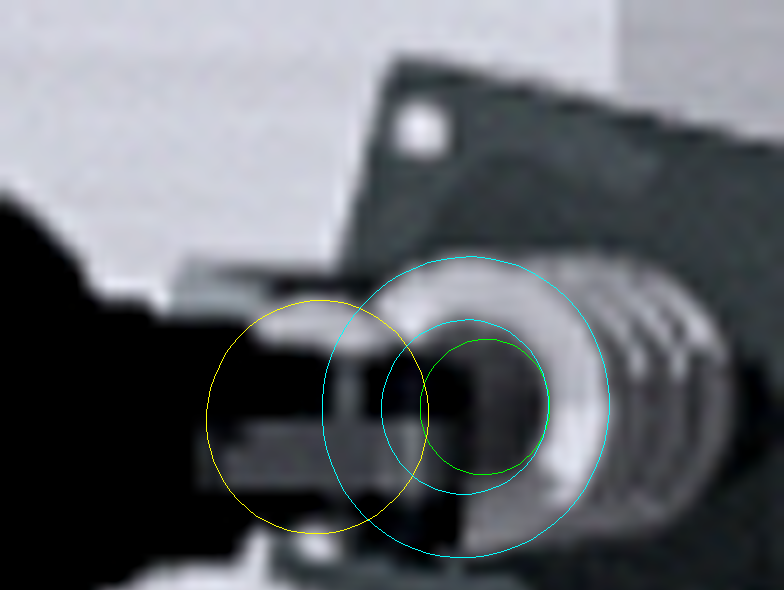

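The nose is inside ring 1, with the shank centred in the bore in both views. Next, ring 2, taken slowly.

play_rows --pt "0.4 0 0" --pt "0.3 0 0" --pt "0.2 0 0" --pt "0.2 0 0" --turn '[0,0,0,0]'

```text
time_s: 10.65
ee_pos: [0.482, 0.3051, 0.1641]
eef_rot: [[-0.0, -0.001, 1.0], [-0.0, 1.0, 0.001], [-1.0, -0.0, -0.0]]
force: [0.3, -0.6, -2.6]
grip_width: 0.021
```

play_rows --pt "0.2 0 0" --pt "0.2 0 0" --pt "0.2 0 0" --turn '[0,0,0]'

```text
time_s: 11.02
ee_pos: [0.482, 0.305, 0.1582]
eef_rot: [[0.0, -0.001, 1.0], [0.0, 1.0, 0.001], [-1.0, 0.0, 0.0]]
force: [0.1, -0.1, -3.5]
grip_width: 0.0213
```

play_rows --pt "0.3 0 0" --pt "0.3 0 0" --pt "0.2 0 0" --pt "0 0 0" --turn '[0,0,0,0]'

```text
time_s: 11.52
ee_pos: [0.4819, 0.305, 0.1501]
eef_rot: [[-0.0, -0.001, 1.0], [-0.0, 1.0, 0.001], [-1.0, -0.0, -0.0]]
force: [-0.4, 0.0, -2.6]
grip_width: 0.0208
```

Run:
```python
from h import *
e=state()
```

```text
t 11.675 ee [0.482  0.3051 0.1503] F [-0.14 -0.13 -2.64] w 0.021
```

play_rows --pt "0.1 0 0" --pt "0.1 0 0" --pt "0 0 0" --turn '[0,0,0]'

```text
time_s: 12.05
ee_pos: [0.4819, 0.305, 0.1482]
eef_rot: [[-0.0, -0.001, 1.0], [-0.0, 1.0, 0.001], [-1.0, -0.0, -0.0]]
force: [-0.1, -0.6, -2.0]
grip_width: 0.0212
```

play_rows --pt "0.05 0 0" --pt "0.05 0 0" --pt "0 0 0" --turn '[0,0,0]'

```text
time_s: 12.42
ee_pos: [0.482, 0.3051, 0.1474]
eef_rot: [[0.0, -0.001, 1.0], [0.0, 1.0, 0.001], [-1.0, 0.0, 0.0]]
force: [-0.0, 0.9, -2.5]
grip_width: 0.0211
```

play_rows --pt "0.05 0 0" --pt "0.05 0 0" --pt "0 0 0" --turn '[0,0,0]'

```text
time_s: 12.8
ee_pos: [0.4824, 0.3052, 0.147]
eef_rot: [[0.001, -0.001, 1.0], [0.0, 1.0, 0.001], [-1.0, 0.0, 0.001]]
force: [-1.1, -1.0, 5.7]
grip_width: 0.021
```

Contact came at TCP z 0.147; ring 3 predicted 0.1465. Pressing slightly more.

play_rows --pt "0.02 0 0" --pt "0 0 0" --pt "0 0 0" --turn '[0,0,0]'

```text
time_s: 13.18
ee_pos: [0.4824, 0.3052, 0.147]
eef_rot: [[0.001, -0.001, 1.0], [0.0, 1.0, 0.001], [-1.0, 0.0, 0.001]]
force: [-1.8, -0.9, 7.5]
grip_width: 0.0209
```

play_rows --pt "0.02 0 0" --pt "0 0 0" --pt "0 0 0" --turn '[0,0,0]'

```text
time_s: 13.55
ee_pos: [0.4825, 0.3053, 0.147]
eef_rot: [[0.001, -0.001, 1.0], [0.001, 1.0, 0.001], [-1.0, 0.001, 0.001]]
force: [-2.0, -1.5, 9.1]
grip_width: 0.021
```

Run:
```python
from h import *
e=state(); view(e,"g5",.011)
```

```text
t 13.7 ee [0.4825 0.3053 0.147 ] F [-1.7  -1.54  8.59] w 0.0209
```

View pics/scene_g5z.png

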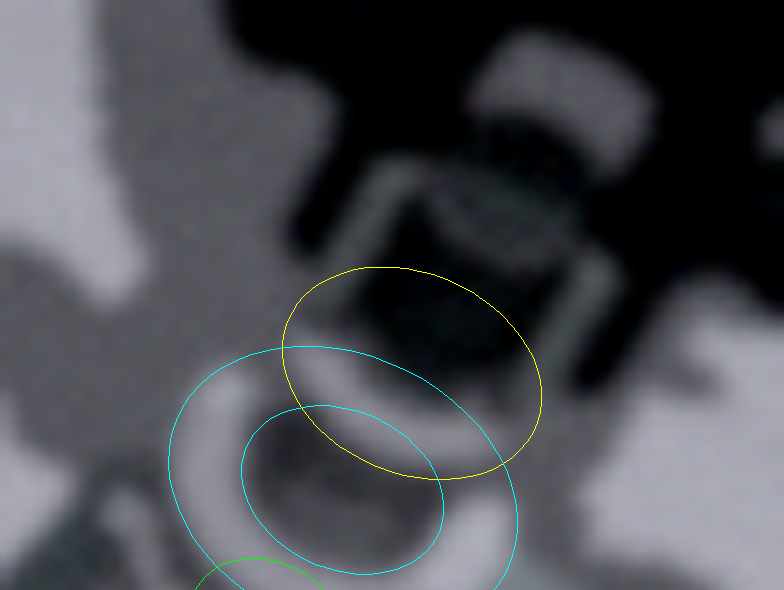

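Wrist reads about 8.6 to 9 N, so contact is about 11 N with the pin's weight added. The flange sits above ring 1 as expected for ring 3. Easing off, then releasing.

play_rows --pt "-0.05 0 0" --pt "-0.04 0 0" --pt "0 0 0" --turn '[0,0,0]'

```text
time_s: 14.18
ee_pos: [0.4822, 0.3052, 0.1471]
eef_rot: [[0.001, -0.001, 1.0], [0.0, 1.0, 0.001], [-1.0, 0.0, 0.001]]
force: [-1.7, -0.8, 4.9]
grip_width: 0.0208
```

play_rows --pt "0 0 0" --pt "0 0 0" --pt "0 0 0" --pt "0 0 0" --pt "0 0 0" --turn '[0,0,0,0,0]' --fingers 6

```text
time_s: 14.8
ee_pos: [0.482, 0.3051, 0.1467]
eef_rot: [[-0.0, -0.001, 1.0], [-0.0, 1.0, 0.001], [-1.0, -0.0, -0.0]]
force: [-0.4, -0.3, 0.3]
grip_width: 0.0596
```

Run:
```python
from h import *
e=state(); view(e,"g6",.011)
```

```text
t 14.95 ee [0.482  0.3051 0.1468] F [ 0.07 -0.1  -0.31] w 0.0599
```

View pics/scene_g6z.png

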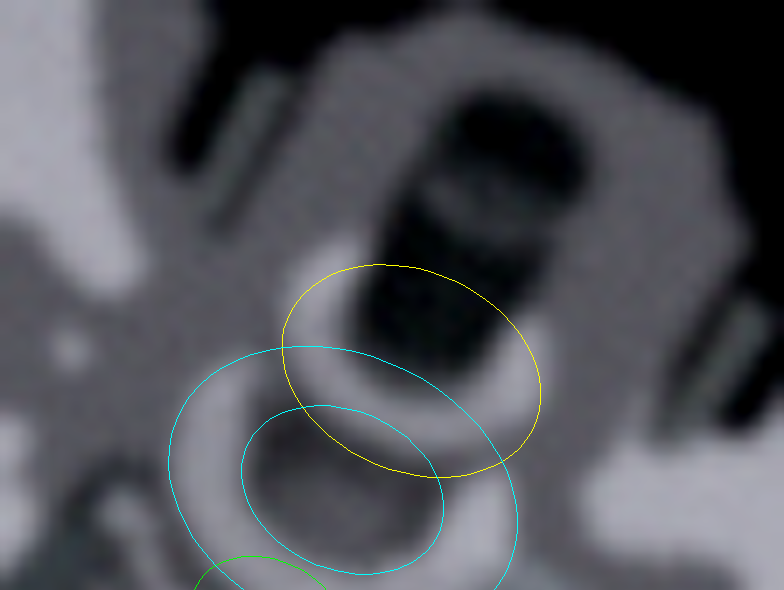

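Both fingers are clear of the handle at about (470,230), and the pin stands upright. Lifting straight up.

play_rows --pt "-1 0 0" --pt "-2 0 0" --pt "-3 0 0" --pt "-3 0 0" --pt "-3 0 0" --turn '[0,0,0,0,0]'

```text
time_s: 15.68
ee_pos: [0.482, 0.3051, 0.2686]
eef_rot: [[0.001, -0.001, 1.0], [0.0, 1.0, 0.001], [-1.0, 0.0, 0.001]]
force: [0.7, 0.4, 0.3]
grip_width: 0.0598
```

play_rows --pt "0 0 -4" --pt "0 0 -4" --pt "0 0 -3" --pt "0 0 0" --pt "0 0 0" --turn '[0,0,0,0,0]'

```text
time_s: 16.3
ee_pos: [0.3727, 0.3053, 0.2675]
eef_rot: [[0.001, -0.001, 1.0], [0.001, 1.0, 0.001], [-1.0, 0.001, 0.001]]
force: [-0.6, -0.3, 0.8]
grip_width: 0.0599
```

Run:
```python
from h import *
state()
e=np.array([.482,.305,.147])
view(e,"g7",.011)
for c in("scene","top"):
    im=cv2.imread(f"pics/{c}_g7.png"); im2=np.clip((im.astype(float)-20)*1.7,0,255).astype(np.uint8)
    t,d=crop(c,im2,[.482,.305,.14],28,"",7)
    for z in(.116,.136,.156): d(circ(.482,.305,z,.018),{.116:(0,0,255),.136:(0,255,255),.156:(255,0,0)}[z])
    d(circ(.482,.305,.186,.011),(0,255,0))
    cv2.imwrite(f"pics/{c}_end.png",t)
    r=eyes.pinpoint("pin_a",c); print(c,[(np.round(q["point"],3).tolist(),round(q["conf"],2)) for q in r])
a,b=cv2.imread("pics/scene_end.png"),cv2.imread("pics/top_end.png"); cv2.imwrite("pics/end.png",np.hstack([a,b]))
```

```text
t 16.45 ee [0.3729 0.3052 0.2672] F [ 0.21 -0.05  0.08] w 0.0598
scene [([0.618, -0.213, 0.068], 0.92), ([0.485, 0.304, 0.133], 0.72), ([0.431, -0.222, 0.069], 0.68), ([0.616, -0.04, 0.082], 0.66), ([0.442, -0.3, 0.071], 0.65), ([0.548, -0.032, 0.083], 0.5)]
top [([0.621, -0.218, 0.075], 0.67), ([0.446, -0.3, 0.074], 0.62), ([0.48, 0.307, 0.139], 0.58), ([0.62, -0.039, 0.083], 0.52), ([0.438, -0.224, 0.069], 0.51)]
```

View pics/end.png

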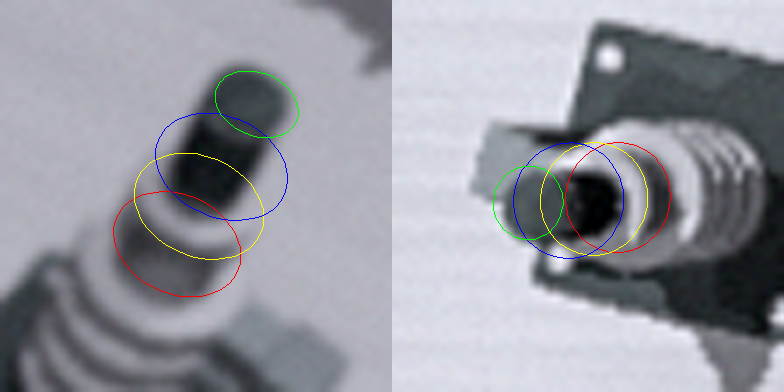

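View pics/scene_g7.png

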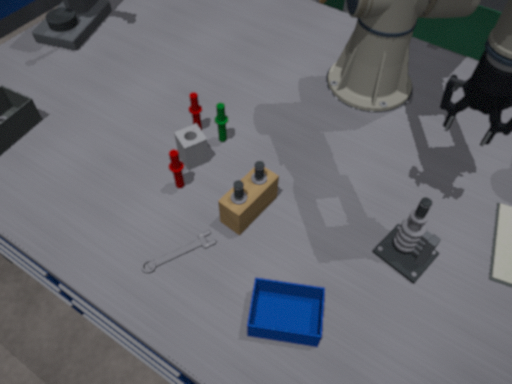

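The pin stands in the gauge. Its flange matches the yellow ring-3 overlay (0.136 m), and the detector puts its origin at 0.133 and 0.139. The handle leans slightly, within the clearance. The stand is empty at (190,143), and the rack pins, bin, wrench and look-alikes are unmoved. Handing in.

```bash
python3 -c "
from bench import manip
print(manip.finish_job())"
```

```text
the job is handed in; nothing more can be done
None
```

The pin from the aluminium stand is now standing on ring 3 of the gauge, and I handed the job in at about 16.5 s. I took it out by the handle and passed it nose down through rings 1 and 2 with no contact force. Ring 3 stopped it, so it is the 22.8 mm pin.

- **Seating:** it stopped with the TCP at 0.147 m, against 0.1465 m expected for ring 3. The wrist read about 9 N, or about 11 N of contact once the pin's weight is added. I then eased off, let go and moved clear.
- **Position:** the cameras put the released pin's origin at z = 0.133 m and 0.139 m; ring 3 should give 0.136 m. The handle leans about 2–3 mm at the top, which is about what the ring clearance allows.
- **Surroundings:** the stand is empty. In the last scene-camera picture the rack pins, bin, wrench and look-alikes look unmoved, and nothing touches the gripper.
- **Correction on the way:** one sideways move came out about 0.8 mm too far. I corrected it before inserting the pin, and no check disagreed after that.

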